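Screwdrivers into the new bench rack, same order

TASK

The new drilled wooden block is to replace the old rack of pipe stubs: move the four screwdrivers across, one to a hole, points down and let down as far as they go. Keep them in the same order from left to right as they stand in the old rack now, because I reach for each one by its place without looking; leave the other things on the bench where they are.

Things in the scene. Friction and masses are not known exactly. Their poses are not given: they have to be found in the camera images.
- driver_yellow: loose yellow screwdriver, 170 mm long: blade 75 mm long, 8.5 mm thick; handle 95 mm, a cone from 15 to 29 mm thick in its first 21 mm, then round, 29 mm thick, for 63 mm. Centre line in its own frame: blade tip (0, -84.5, 6.3) to handle end (0, 83.5, 19.3) mm; own y points up when it stands point down; origin half-way, 12 mm beside the line. Starts seated in pipe_yellow
- driver_black: loose black screwdriver, 194 mm long: blade 100 mm long, 8.5 mm thick; handle 95 mm, a cone from 15 to 29 mm thick in its first 21 mm, then round, 29 mm thick, for 63 mm. Centre line in its own frame: blade tip (0, -97.0, 5.8) to handle end (0, 96.5, 18.5) mm; own y points up when it stands point down; origin half-way, 12 mm beside the line. Starts seated in pipe_black
- driver_red: loose orange-red screwdriver, 215 mm long: blade 120 mm long, 6 mm thick; handle 95 mm, a cone from 15 to 29 mm thick in its first 21 mm, then round, 29 mm thick, for 63 mm. Centre line in its own frame: blade tip (0, -107.6, 5.4) to handle end (0, 107, 18.1) mm; own y points up when it stands point down; origin half-way, 12 mm beside the line. Starts seated in pipe_red
- driver_blue: loose blue screwdriver, 245 mm long: blade 150 mm long, 6 mm thick; handle 95 mm, a cone from 15 to 29 mm thick in its first 21 mm, then round, 29 mm thick, for 63 mm. Centre line in its own frame: blade tip (0, -122.6, 5.0) to handle end (0, 122, 17.5) mm; own y points up when it stands point down; origin half-way, 12 mm beside the line. Starts seated in pipe_blue
- pipe_yellow: the fixed upright white plastic pipe of the old rack in which driver_yellow stands at the start; outside diameter 26 mm, bore 18 mm, its mouth 157 mm above the bench; origin at the centre of its foot on the bench, z up (its yaw means nothing)
- pipe_black: the fixed upright white plastic pipe of the old rack in which driver_black stands at the start; outside diameter 26 mm, bore 18 mm, its mouth 157 mm above the bench; origin at the centre of its foot on the bench, z up (its yaw means nothing)
- pipe_red: the fixed upright white plastic pipe of the old rack in which driver_red stands at the start; outside diameter 26 mm, bore 18 mm, its mouth 157 mm above the bench; origin at the centre of its foot on the bench, z up (its yaw means nothing)
- pipe_blue: the fixed upright white plastic pipe of the old rack in which driver_blue stands at the start; outside diameter 26 mm, bore 18 mm, its mouth 157 mm above the bench; origin at the centre of its foot on the bench, z up (its yaw means nothing)
- plank: old rack: the fixed plank, 75 mm (x) by 245 mm (y) by 22 mm high, that carries the row of four pipes at y = -87, -29, +29 and +87 mm, x = 0; origin at the centre of its underside on the bench, z up, y along the row to the robot's left, x away from the robot
- block: new rack: fixed block, 62 (x) by 233 (y) mm, 155 mm high (end cheeks 158); four upright 20 mm holes right through to the bench at y = -87, -29, 29, 87 mm, x = 0; origin centre of underside, z up, y along the row to the robot's left, x away from it. Yellow, black and red go down until the cone is 8 mm in the hole; blue until its tip meets the bench, the cone 5 mm in. They may lean 0.1 rad
- electrical_tape: bystander: loose roll of black tape, 58 mm across and 19 mm high, lying flat; origin under its middle
- jar: bystander: loose glass jar of nuts with a dark lid, 68 mm across and 95 mm high; origin under its middle
Not all that is in view belongs to the job. Of the things like the driver_yellow, leave any that is green, pink or turquoise; of the rest the larger one is meant.

How it is judged:
By the outcome, as a careful person would: the job done as asked, in the order asked, and still so for the second after the job is handed in, with the robot touching nothing.
It also fails if it takes over 136 s, if anything falls off the work surface, if the arm or the gripper's body presses on something with over 40 N, if the wrist force passes 120 N, or if a joint passes its speed limit or range.

ROBOT

A 6-joint arm with a two-finger parallel gripper is mounted at the origin on a cart in front of the work surface, level with it; the furniture and walls round the work are solid. World frame = base frame: x ahead of the robot, y to its left, z up, the work surface at z = 0. Lengths are in m, angles in rad, forces in N, time in s.
With the tool pointing down it reaches from about 0.2 to 0.875 m from the base axis. Payload 3.4 kg.
Tool frame: the origin (TCP) lies at the very end of the fingers, on their centre line; the grasp point (between the pads) lies 19 mm behind it; z points along the fingers, y is the line along which they close (so a half turn about z gives the same grasp; the last joint's range is limited). The gripper opens to 94 mm and grips with 3 to 60 N. Pads are 16 mm wide; open, the fingers measure 119 mm over their backs; the gripper's body (75 mm by 177 mm) begins 78 mm behind the grasp point.
Start: joints at [1.147, 0.276, 1.505, -0, 1.361, -0.121], TCP at [0.171, 0.549, 0.205] pointing down, gripper open.
Joint ranges: [-2.89, 2.89], [-0.75, 2.08], [0.22, 2.7], [-1.18, 4.32], [0.11, 2.71], [-2.7, 2.7]. Speed limits (rad/s): [2.57, 2.57, 3.14, 3.14, 3.14, 3.14].

INTERFACE

Orientations are given as a rotation vector (axis times angle).
In Python, from rig import r gives the robot as it stands.
- The arm moves only by the shell command python3 -m jog 'ROWS' [OPENING] [FORCE]. ROWS is JSON, a list of rows, each an object of numbers: "tx", "ty", "tz": the shift along the world's x, y, z scaled (see below); "spin": the turn about the world's z scaled (see below). A call has 1 to 20 rows; each row shifts and turns the commanded pose from where the row before left it; what a row does not reach is not made up. The controller multiplies each number of a shift by 0.12 m and each number of a turn by 30 degrees. A row lasts 1/10 s, in which the tool goes at most 50 mm and 8.59 degrees, less where a joint would pass 70% of its speed; a pose out of reach is approached as far as the arm can. A call with a number of a shift or a turn outside -1 to 1 is refused whole. A call with a gripper value outside its range is refused whole. OPENING is the opening, from 0 (shut) to 1 (fully open), set as the call begins (- or left out, the last holds). The fingers move at their own pace and stop on an object; FORCE is the grip in N (left out, the last holds). Time passes only in rows, so rows that do not move let the fingers close. It gives the time, the measured TCP pose, the force, the opening and the grip force at its end, in the units of the state.
- r.state(): the state, without advancing time (a new reading comes with each control period).
- r.snapshot(name): name is "scene" or "top"; returns a dict with "frame" (400x640x3 uint8, blue, green, red), "fx", "fy", "cx", "cy" (pixels), "rvec" (rotation vector, rad) and "tvec" (3), from world to camera coordinates, as OpenCV has them. Camera axes: x right, y down, z forward; pixel columns grow to the right and rows downward; lengths in m; the calibration is good to about 2 mm. A picture is of the moment at which its call begins. There is no depth.
- r.hand_in(): hands the job in; it is judged then, once.
The state is a dict: "clock": time; "qpos": joint angles; "joint_vel": joint speeds; "joint_torque": joint torques, N m; "ee_pos": TCP position; "orientation": TCP orientation; "ft_force": force on the tool from outside, world axes, zero at the start; "torque": the same for the moment, N m; "finger_gap": opening from 0.0 (shut) to 1.0 (fully open); "gripper_force": force on a finger pad.
Only numpy, scipy, OpenCV 4.12 (cv2) and the standard library are available. Lean on these libraries where they do the work, as an engineer would, in place of code of your own. Each camera call takes 0.05 s, during which the arm holds its last target. There are 200 camera calls.

## Working session

There is one attempt and no reset: what is moved stays moved. The work goes in short steps, Python scripts to look and compute and a shell command to move; the robot and the scene stay as the last step left them, time stands still between calls to the robot, and variables do not carry over. Pictures are saved under pics/ and viewed, at most 14 in all, crops included, and the job is handed in when it is done.

```bash
mkdir -p pics; ls; python3 - <<'E'
from rig import r
import cv2,numpy as np
for n in ("scene","top"):
    s=r.snapshot(n); cv2.imwrite(f"pics/{n}0.png",s["frame"]); np.save(f"{n}0.npy",s,allow_pickle=True)
    R=cv2.Rodrigues(np.array(s["rvec"]))[0]; print(n,s["fx"],s["cx"],s["cy"],-R.T@np.array(s["tvec"]),R.round(2).tolist())
print(r.state())
E
```

```text
pics
scene 404.1749451031582 314.2373809543758 200.2052084090977 [ 0.04820021 -0.48836396  0.53492862] [[0.77, -0.64, -0.02], [-0.31, -0.34, -0.89], [0.56, 0.69, -0.46]]
top 416.732058529343 311.376919143438 193.2651539252041 [0.496692   0.12424767 1.01321101] [[-0.02, -1.0, 0.01], [-1.0, 0.01, -0.08], [0.08, -0.02, -1.0]]
{'clock': 0.1, 'qpos': array([ 1.14701521e+00,  2.76504811e-01,  1.50596847e+00, -2.41986512e-05,
        1.36067097e+00, -1.20995485e-01]), 'joint_vel': array([ 0.00068504,  0.00107963, -0.00281695,  0.00037111, -0.00108773,
       -0.00096955]), 'joint_torque': array([ 4.02359292e-04, -4.05456841e+01, -2.37780279e+01,  7.01208645e-02,
        2.99336691e-02, -4.64455866e-05]), 'ee_pos': array([0.17126479, 0.54839514, 0.20472176]), 'orientation': array([-4.73732287e-01, -3.10526925e+00,  2.35709467e-03]), 'ft_force': array([ 0.41042509, -0.3555795 ,  0.28142182]), 'torque': array([-0.00637713,  0.04189386, -0.00549614]), 'gripper_force': 0.0, 'finger_gap': 0.9967211048063831}
```

View pics/scene0.png

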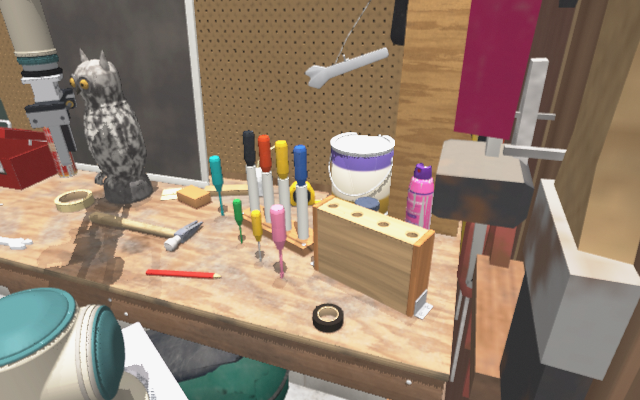

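View pics/top0.png

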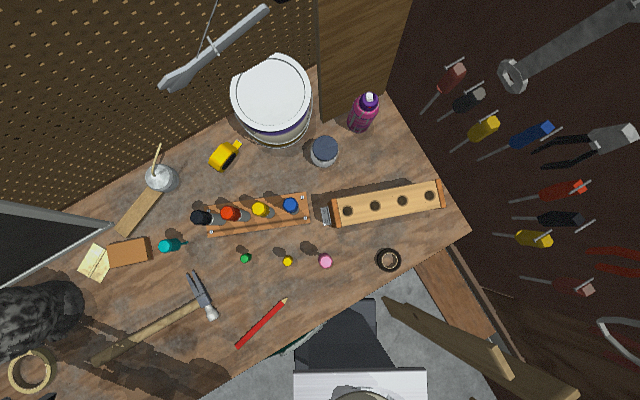

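The scene view shows the drivers standing black, red, yellow, blue from left to right, at about (250,145), (265,150), (282,155) and (300,160), with the block to the right. In the top view the handles are at about (201,217), (229,213), (260,208) and (290,204). The block's holes are at about (347,211), (375,206), (402,201) and (429,196). The small green, yellow, pink and turquoise drivers are decoys.

```bash
cat > h.py <<'E'
import cv2,numpy as np
from scipy.spatial.transform import Rotation as Ro
def cam(s):
    R=cv2.Rodrigues(np.array(s["rvec"]))[0]; return R,-R.T@np.array(s["tvec"])
def ray(s,u,v):
    R,c=cam(s); d=R.T@np.array([(u-s["cx"])/s["fx"],(v-s["cy"])/s["fy"],1]); return c,d/np.linalg.norm(d)
def onz(s,u,v,z):
    c,d=ray(s,u,v); return c+d*(z-c[2])/d[2]
def proj(s,p):
    R,c=cam(s); q=R@(np.array(p)-c); return np.array([s["cx"]+s["fx"]*q[0]/q[2],s["cy"]+s["fy"]*q[1]/q[2]])
def mask(s,col):
    h=cv2.cvtColor(s["frame"],cv2.COLOR_BGR2HSV)
    rg={"red":((0,190,90),(12,255,255)),"yellow":((20,170,90),(30,255,255)),"blue":((105,150,50),(122,255,255)),"black":((0,0,0),(180,255,45))}[col]
    return cv2.inRange(h,*[np.array(x) for x in rg])
def blobs(m,box,amin=25):
    x0,y0,x1,y1=box; k=np.zeros_like(m); k[y0:y1,x0:x1]=m[y0:y1,x0:x1]
    n,l,st,ce=cv2.connectedComponentsWithStats(k)
    return [(st[i].tolist(),ce[i].round(1).tolist(),np.argwhere(l==i)[:,::-1]) for i in range(1,n) if st[i][4]>=amin]
E
python3 - <<'E'
from h import *
T=np.load("top0.npy",allow_pickle=True).item();S=np.load("scene0.npy",allow_pickle=True).item()
for c in ("black","red","yellow","blue"):
    for s,b in ((T,(185,190,305,230)),(S,(240,125,310,190))):
        for st,ce,p in blobs(mask(s,c),b):
            print(c,"top" if s is T else "scene",st,ce, onz(s,*ce,.205).round(4) if s is T else "")
g=cv2.cvtColor(T["frame"],cv2.COLOR_BGR2GRAY)
for st,ce,p in blobs((g<75).astype(np.uint8)*255,(338,185,440,220),15): print("hole",st,ce,onz(T,*ce,.155).round(4))
im=cv2.resize(T["frame"][175:245,180:460],None,fx=2.85,fy=2.85,interpolation=cv2.INTER_CUBIC); cv2.imwrite("pics/c1.png",im)
print(Ro.from_rotvec([-.4737,-3.1053,.0024]).as_matrix().round(3))
E
```

```text
black top [190, 210, 22, 15, 133] [204.1, 217.8] [0.5139 0.3189 0.205 ]
red top [220, 206, 19, 14, 181] [227.9, 212.7] [0.5231 0.2731 0.205 ]
red scene [258, 135, 13, 37, 347] [264.1, 152.2] 
yellow top [251, 201, 19, 16, 201] [259.4, 208.8] [0.5297 0.2123 0.205 ]
yellow scene [275, 140, 13, 39, 420] [281.3, 158.0] 
yellow scene [290, 181, 6, 9, 29] [292.8, 186.0] 
blue top [283, 198, 15, 15, 164] [289.7, 204.4] [0.5374 0.1536 0.205 ]
blue scene [294, 145, 13, 40, 256] [301.8, 163.4] 
hole [338, 185, 64, 12, 289] [361.9, 189.3] [0.5691 0.0056 0.155 ]
hole [425, 191, 9, 9, 62] [428.9, 195.0] [ 0.5553 -0.1333  0.155 ]
hole [398, 196, 9, 9, 62] [401.7, 200.1] [ 0.5455 -0.0763  0.155 ]
hole [370, 202, 9, 8, 63] [374.3, 205.5] [ 0.5351 -0.0192  0.155 ]
hole [343, 207, 9, 8, 62] [346.9, 210.6] [0.5254 0.0377 0.155 ]
[[-0.955  0.298 -0.001]
 [ 0.298  0.955 -0.001]
 [ 0.    -0.002 -1.   ]]
```

View pics/c1.png

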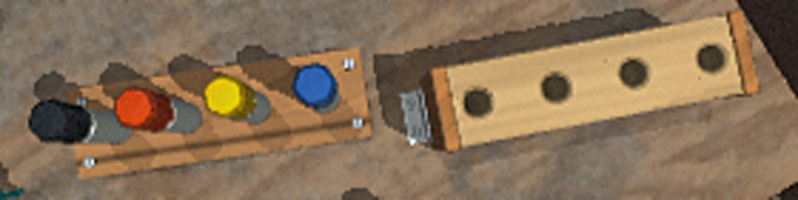

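```bash
python3 - <<'E'
from h import *
T=np.load("top0.npy",allow_pickle=True).item();S=np.load("scene0.npy",allow_pickle=True).item()
def tri(a,b):
    c1,d1=ray(T,*a);c2,d2=ray(S,*b)
    k=np.linalg.lstsq(np.c_[d1,-d2],c2-c1,rcond=None)[0];p,q=c1+k[0]*d1,c2+k[1]*d2
    return ((p+q)/2).round(4),round(1000*np.linalg.norm(p-q),1)
b=tri((271,92),(362,143));print("bucket rim",b); print("rim near edge",onz(T,275,135,b[0][2]))
print("jar",onz(T,325,146,.095),"tape",onz(T,388,260,.02))
# handle tops: end-cap centres by eye in top and scene
for n,a,c in (("black",(196,216),(248.5,133)),("red",(225,211),(264.5,138)),("yellow",(256,207),(282,144)),("blue",(289,203),(300.5,149))): print(n,tri(a,c))
for st,ce,p in blobs(mask(S,"black"),(235,125,262,175)): print("blk",st,ce)
E
```

```text
bucket rim (array([0.7673, 0.1901, 0.1834]), np.float64(1.1))
rim near edge [0.67898326 0.18241107 0.1834    ]
jar [0.67219434 0.0774346  0.095     ] tape [ 0.41159506 -0.07080719  0.02      ]
black (array([0.5177, 0.3261, 0.2351]), np.float64(1.9))
red (array([0.5266, 0.2724, 0.2337]), np.float64(2.9))
yellow (array([0.5336, 0.2146, 0.2323]), np.float64(3.8))
blue (array([0.5391, 0.1533, 0.2357]), np.float64(1.4))
```

```bash
python3 -m jog '[{"tz":0.4},{"tz":0.4},{"tz":0.4},{"tz":0.4},{"tx":0.4,"ty":-0.4,"spin":-0.28},{"tx":0.3,"ty":-0.3,"spin":-0.28},{"tx":0.3,"ty":-0.3,"spin":-0.28},{"tx":0.3,"ty":-0.3,"spin":-0.28},{"tx":0.3,"ty":-0.3,"spin":-0.28},{"tx":0.3,"ty":-0.3,"spin":-0.28},{"tx":0.3,"ty":-0.3,"spin":-0.28},{"tx":0.3,"ty":-0.3,"spin":-0.16},{}]' 0.7 30
```

```text
invalid input at $[0]: expected keys tx, ty, tz, spin
```

```bash
python3 -m jog '[{"tx":0,"ty":0,"tz":0.4,"spin":0},{"tx":0,"ty":0,"tz":0.4,"spin":0},{"tx":0,"ty":0,"tz":0.4,"spin":0},{"tx":0,"ty":0,"tz":0.4,"spin":0},{"tx":0.28,"ty":-0.3,"tz":0,"spin":-0.2},{"tx":0.28,"ty":-0.3,"tz":0,"spin":-0.2},{"tx":0.28,"ty":-0.3,"tz":0,"spin":-0.2},{"tx":0.28,"ty":-0.3,"tz":0,"spin":-0.2},{"tx":0.28,"ty":-0.3,"tz":0,"spin":-0.2},{"tx":0.28,"ty":-0.3,"tz":0,"spin":-0.2},{"tx":0.28,"ty":-0.3,"tz":0,"spin":-0.2},{"tx":0.28,"ty":-0.3,"tz":0,"spin":-0.2},{"tx":0.28,"ty":-0.3,"tz":0,"spin":-0.2},{"tx":0.28,"ty":-0.3,"tz":0,"spin":-0.2},{"tx":0.28,"ty":-0.3,"tz":0,"spin":-0.16},{"tx":0,"ty":0,"tz":0,"spin":0},{"tx":0,"ty":0,"tz":0,"spin":0}]' 0.7 30; cat >> h.py <<'E'
def tool(r):
    s=r.state(); M=Ro.from_rotvec(s["orientation"]).as_matrix(); p=np.array(s["ee_pos"])
    print("t",round(s["clock"],2),"tcp",p.round(4),"yang",round(float(np.degrees(np.arctan2(M[1,1],M[0,1]))),1),"zax",M[:,2].round(3),"gap",round(s["finger_gap"],3),"gf",s["gripper_force"],"q",np.round(s["qpos"],2))
    return p,M
E
python3 -c "
from rig import r
from h import *
p,M=tool(r);print((np.array([.5391,.1533])-p[:2])/.12)"
```

```text
clock: 1.8
ee_pos: [0.5414, 0.1521, 0.3964]
orientation: [-2.065, -2.365, 0.002]
ft_force: [0.6, 0.0, 0.5]
finger_gap: 0.698
gripper_force: 0.0
t 1.8 tcp [0.5414 0.1521 0.3964] yang 7.8 zax [-0.003  0.    -1.   ] gap 0.698 gf 0.0 q [0.15 0.22 1.13 0.   1.8  0.01]
[-0.01892329  0.01032196]
```

```bash
python3 -m jog '[{"tx":-0.02,"ty":0.01,"tz":-0.4,"spin":0},{"tx":0,"ty":0,"tz":-0.4,"spin":0},{"tx":0,"ty":0,"tz":-0.4,"spin":0},{"tx":0,"ty":0,"tz":-0.4,"spin":0},{"tx":0,"ty":0,"tz":-0.14,"spin":0},{"tx":0,"ty":0,"tz":0,"spin":0}]' && python3 -m jog '[{"tx":0,"ty":0,"tz":0,"spin":0},{"tx":0,"ty":0,"tz":0,"spin":0},{"tx":0,"ty":0,"tz":0,"spin":0},{"tx":0,"ty":0,"tz":0,"spin":0},{"tx":0,"ty":0,"tz":0,"spin":0},{"tx":0,"ty":0,"tz":0,"spin":0},{"tx":0,"ty":0,"tz":0,"spin":0},{"tx":0,"ty":0,"tz":0,"spin":0}]' 0 40
python3 -c "
from rig import r
from h import *
tool(r)
s=r.snapshot('scene');cv2.imwrite('pics/g1.png',s['frame'])"
```

```text
clock: 2.4
ee_pos: [0.5351, 0.1553, 0.1859]
orientation: [-2.058, -2.367, 0.008]
ft_force: [-1.2, -0.1, 0.2]
finger_gap: 0.701
gripper_force: 0.0
clock: 3.2
ee_pos: [0.537, 0.1538, 0.1894]
orientation: [-2.063, -2.367, 0.003]
ft_force: [-4.2, -0.7, 5.4]
finger_gap: 0.296
gripper_force: 40.0
t 3.2 tcp [0.537  0.1538 0.1894] yang 7.8 zax [-0.003 -0.    -1.   ] gap 0.296 gf 39.99987894028891 q [0.15 0.26 1.56 0.   1.32 0.02]
```

View pics/g1.png

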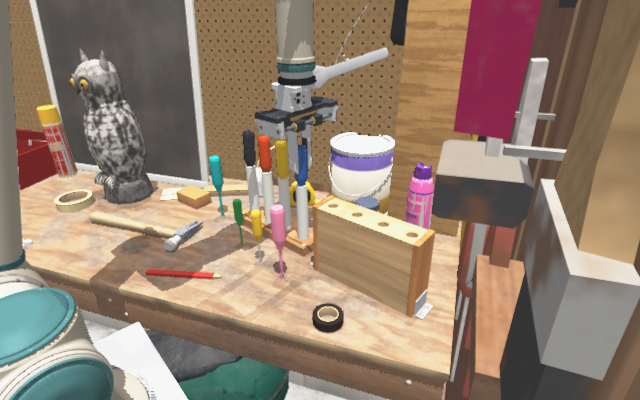

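The gripper holds the blue handle at about (301,160), and the fingers clear the yellow one. I'll lift it and carry it over the rightmost hole.

```bash
python3 -m jog '[{"tx":0,"ty":0,"tz":0.2,"spin":0},{"tx":0,"ty":0,"tz":0.3,"spin":0},{"tx":0,"ty":0,"tz":0.3,"spin":0},{"tx":0,"ty":0,"tz":0.3,"spin":0},{"tx":0,"ty":0,"tz":0.3,"spin":0},{"tx":0,"ty":0,"tz":0.2,"spin":0},{"tx":0,"ty":0,"tz":0,"spin":0},{"tx":0.02,"ty":-0.3,"tz":0,"spin":0.02},{"tx":0.02,"ty":-0.3,"tz":0,"spin":0.02},{"tx":0.02,"ty":-0.3,"tz":0,"spin":0.02},{"tx":0.02,"ty":-0.3,"tz":0,"spin":0.01},{"tx":0.02,"ty":-0.3,"tz":0,"spin":0},{"tx":0.02,"ty":-0.3,"tz":0,"spin":0},{"tx":0.02,"ty":-0.3,"tz":0,"spin":0},{"tx":0.01,"ty":-0.29,"tz":0,"spin":0},{"tx":0,"ty":0,"tz":0,"spin":0},{"tx":0,"ty":0,"tz":0,"spin":0}]'
python3 - <<'E'
from rig import r
from h import *
p,M=tool(r)
for n in ("scene","top"):
    s=r.snapshot(n); np.save(n+"1.npy",s,allow_pickle=True)
    print(n,proj(s,p).round(1),"hole",proj(s,[.5553,-.1333,.155]).round(1),"tip exp",proj(s,p-[0,0,.205]).round(1))
    if n=="scene": cv2.imwrite("pics/b1.png",cv2.resize(s["frame"][60:280,310:450],None,fx=2.7,fy=2.7))
E
```

```text
clock: 4.95
ee_pos: [0.5562, -0.1331, 0.3786]
orientation: [-2.02, -2.401, 0.001]
ft_force: [-0.0, 0.5, -0.6]
finger_gap: 0.296
gripper_force: 40.0
t 4.95 tcp [ 0.5562 -0.1331  0.3786] yang 9.9 zax [-0.003  0.002 -1.   ] gap 0.296 gf 39.99614424188621 q [-0.36  0.23  1.15  0.    1.76 -0.53]
scene [424.6 104.4] hole [411.2 232.3] tip exp [412.4 222.9]
top [471.8 183.9] hole [428.9 195. ] tip exp [431.5 193.9]
```

View pics/b1.png

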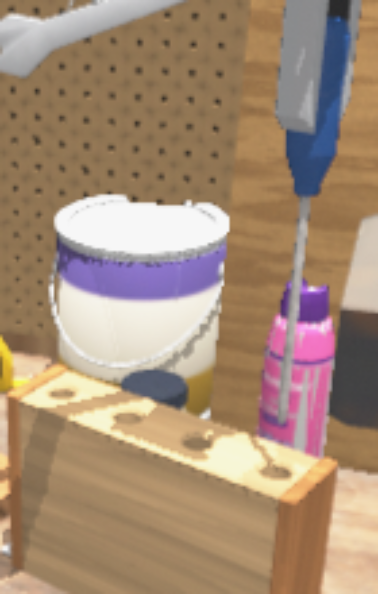

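```bash
python3 - <<'E'
from h import *
T=np.load("top1.npy",allow_pickle=True).item();S=np.load("scene1.npy",allow_pickle=True).item()
cv2.imwrite("pics/b2.png",cv2.resize(T["frame"][160:230,400:520],None,fx=6,fy=6,interpolation=cv2.INTER_CUBIC))
for z in (.18,.186,.192): print(z,onz(S,414.1,215.6,z).round(4))
E
```

```text
0.18 [ 0.5694 -0.1259  0.18  ]
0.186 [ 0.5606 -0.132   0.186 ]
0.192 [ 0.5517 -0.1382  0.192 ]
```

View pics/b2.png

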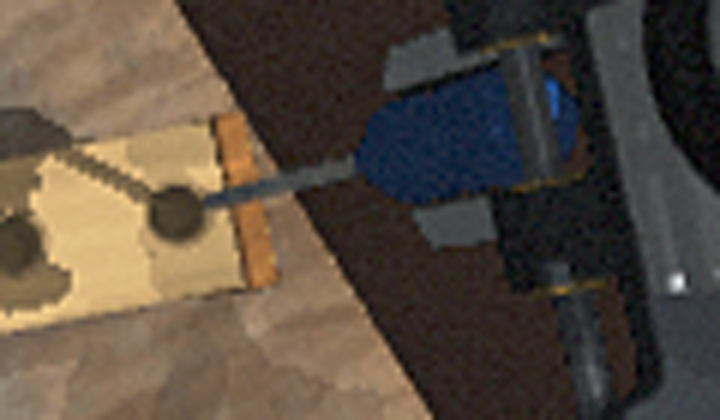

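The tip is at about (414,216) in the scene view and (434.5,193.5) in the top view. That puts it within 2 mm of the hole axis, so I'm lowering it.

```bash
python3 -m jog '[{"tx":0,"ty":0,"tz":-0.2,"spin":0},{"tx":0,"ty":0,"tz":-0.2,"spin":0},{"tx":0,"ty":0,"tz":-0.2,"spin":0},{"tx":0,"ty":0,"tz":-0.2,"spin":0},{"tx":0,"ty":0,"tz":-0.2,"spin":0},{"tx":0,"ty":0,"tz":-0.2,"spin":0},{"tx":0,"ty":0,"tz":-0.2,"spin":0},{"tx":0,"ty":0,"tz":-0.05,"spin":0},{"tx":0,"ty":0,"tz":0,"spin":0},{"tx":0,"ty":0,"tz":0,"spin":0}]'
python3 -c "
from rig import r
from h import *
tool(r)"
```

```text
clock: 6.05
ee_pos: [0.5575, -0.1324, 0.2079]
orientation: [2.018, 2.405, 0.001]
ft_force: [0.5, -0.3, -0.2]
finger_gap: 0.294
gripper_force: 40.0
t 6.05 tcp [ 0.5575 -0.1324  0.2079] yang 10.0 zax [ 0.002 -0.001 -1.   ] gap 0.294 gf 39.99616079439875 q [-0.35  0.27  1.51  0.    1.36 -0.53]
```

```bash
python3 -m jog '[{"tx":-0.01,"ty":0,"tz":-0.03,"spin":0},{"tx":0,"ty":0,"tz":-0.03,"spin":0},{"tx":0,"ty":0,"tz":-0.03,"spin":0},{"tx":0,"ty":0,"tz":-0.02,"spin":0},{"tx":0,"ty":0,"tz":0,"spin":0}]'; python3 -m jog '[{"tx":0,"ty":0,"tz":-0.02,"spin":0},{"tx":0,"ty":0,"tz":0,"spin":0}]';  python3 -m jog '[{"tx":0,"ty":0,"tz":-0.02,"spin":0},{"tx":0,"ty":0,"tz":0,"spin":0}]'
```

```text
clock: 6.55
ee_pos: [0.5552, -0.1327, 0.193]
orientation: [-2.02, -2.405, 0.0]
ft_force: [0.4, -0.4, -1.4]
finger_gap: 0.296
gripper_force: 40.0
clock: 6.75
ee_pos: [0.5554, -0.1327, 0.1908]
orientation: [-2.02, -2.405, 0.0]
ft_force: [-0.0, -0.9, -0.5]
finger_gap: 0.296
gripper_force: 40.0
clock: 6.95
ee_pos: [0.5557, -0.1328, 0.1894]
orientation: [2.02, 2.405, 0.001]
ft_force: [-0.9, 0.7, 3.2]
finger_gap: 0.292
gripper_force: 40.0
```

```bash
python3 -m jog '[{"tx":0,"ty":0,"tz":0,"spin":0},{"tx":0,"ty":0,"tz":0,"spin":0},{"tx":0,"ty":0,"tz":0,"spin":0},{"tx":0,"ty":0,"tz":0,"spin":0},{"tx":0,"ty":0,"tz":0.2,"spin":0},{"tx":0,"ty":0,"tz":0.3,"spin":0},{"tx":0,"ty":0,"tz":0.33,"spin":0},{"tx":0,"ty":0,"tz":0,"spin":0},{"tx":-0.025,"ty":0.36,"tz":0,"spin":-0.01},{"tx":-0.025,"ty":0.36,"tz":0,"spin":-0.01},{"tx":-0.025,"ty":0.36,"tz":0,"spin":-0.01},{"tx":-0.025,"ty":0.36,"tz":0,"spin":-0.01},{"tx":-0.025,"ty":0.36,"tz":0,"spin":-0.01},{"tx":-0.025,"ty":0.36,"tz":0,"spin":-0.01},{"tx":-0.025,"ty":0.36,"tz":0,"spin":-0.01},{"tx":-0.025,"ty":0.36,"tz":0,"spin":0},{"tx":0,"ty":0,"tz":0,"spin":0},{"tx":0,"ty":0,"tz":0,"spin":0}]' 0.65
python3 - <<'E'
from rig import r
from h import *
p,M=tool(r);print((np.array([.531,.2122,.188])-p)/.12)
s=r.snapshot("scene");cv2.imwrite("pics/d1.png",s["frame"][100:260,200:450])
E
```

```text
clock: 8.75
ee_pos: [0.531, 0.2133, 0.2874]
orientation: [-2.061, -2.371, 0.003]
ft_force: [0.1, -0.5, -0.4]
finger_gap: 0.651
gripper_force: 0.0
t 8.75 tcp [0.531  0.2133 0.2874] yang 8.0 zax [-0.001 -0.001 -1.   ] gap 0.651 gf 0.0 q [ 0.26  0.24  1.36 -0.    1.55  0.12]
[ 7.82807848e-06 -9.48149520e-03 -8.28173395e-01]
```

View pics/d1.png

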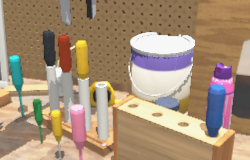

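Blue is seated in the far-right hole, at about (213,110) in the crop. Yellow is next.

```bash
python3 -m jog '[{"tx":0,"ty":-0.01,"tz":-0.3,"spin":0},{"tx":0,"ty":0,"tz":-0.3,"spin":0},{"tx":0,"ty":0,"tz":-0.23,"spin":0},{"tx":0,"ty":0,"tz":0,"spin":0}]' && python3 -m jog '[{"tx":0,"ty":0,"tz":0,"spin":0},{"tx":0,"ty":0,"tz":0,"spin":0},{"tx":0,"ty":0,"tz":0,"spin":0},{"tx":0,"ty":0,"tz":0,"spin":0},{"tx":0,"ty":0,"tz":0,"spin":0},{"tx":0,"ty":0,"tz":0,"spin":0},{"tx":0,"ty":0,"tz":0,"spin":0}]' 0 40 && python3 -m jog '[{"tx":0,"ty":0,"tz":0.2,"spin":0},{"tx":0,"ty":0,"tz":0.3,"spin":0},{"tx":0,"ty":0,"tz":0.3,"spin":0},{"tx":0,"ty":0,"tz":0.2,"spin":0},{"tx":0,"ty":0,"tz":0,"spin":0},{"tx":0.015,"ty":-0.3,"tz":0,"spin":0.01},{"tx":0.015,"ty":-0.3,"tz":0,"spin":0.01},{"tx":0.015,"ty":-0.3,"tz":0,"spin":0.01},{"tx":0.015,"ty":-0.3,"tz":0,"spin":0.01},{"tx":0.015,"ty":-0.3,"tz":0,"spin":0.01},{"tx":0.015,"ty":-0.3,"tz":0,"spin":0.01},{"tx":0.015,"ty":-0.3,"tz":0,"spin":0.01},{"tx":0.015,"ty":-0.3,"tz":0,"spin":0},{"tx":0,"ty":0,"tz":0,"spin":0},{"tx":0,"ty":0,"tz":0,"spin":0}]'
python3 - <<'E'
from rig import r
from h import *
p,M=tool(r);print((np.array([.5455,-.0763])-p[:2])/.12)
a=r.snapshot("scene");b=r.snapshot("top")
for n,s in (("s",a),("t",b)): print(n,"hole",proj(s,[.5455,-.0763,.155]).round(1),"tcp",proj(s,p).round(1),"tip exp",proj(s,[p[0],p[1],.19]).round(1))
q=proj(a,[p[0],p[1],.19]).astype(int);w=proj(b,[p[0],p[1],.19]).astype(int)
f=lambda s,q:cv2.resize(s["frame"][q[1]-50:q[1]+30,q[0]-40:q[0]+40],None,fx=5,fy=5,interpolation=cv2.INTER_CUBIC)
print("origins",q-[40,50],w-[40,50]);cv2.imwrite("pics/y1.png",np.hstack([f(a,q),f(b,w)]))
E
```

```text
clock: 9.2
ee_pos: [0.5288, 0.209, 0.1847]
orientation: [-2.064, -2.362, 0.012]
ft_force: [-0.6, -0.7, 0.8]
finger_gap: 0.648
gripper_force: 0.0
clock: 9.9
ee_pos: [0.5292, 0.2114, 0.1891]
orientation: [-2.062, -2.367, 0.005]
ft_force: [-5.3, -1.7, 4.7]
finger_gap: 0.301
gripper_force: 39.9
clock: 11.4
ee_pos: [0.5455, -0.0766, 0.3069]
orientation: [-2.021, -2.402, 0.001]
ft_force: [-0.1, 0.1, -0.7]
finger_gap: 0.303
gripper_force: 39.9
t 11.4 tcp [ 0.5455 -0.0766  0.3069] yang 9.9 zax [-0.002  0.001 -1.   ] gap 0.303 gf 39.92285950225778 q [-0.27  0.2   1.36  0.    1.58 -0.44]
[0.0003566  0.00285897]
s hole [382.6 221.9] tcp [387.7 142.7] tip exp [383.8 205.1]
t hole [401.7 200.1] tcp [422.5 194.8] tip exp [405.9 199.1]
origins [343 155] [365 149]
```

View pics/y1.png

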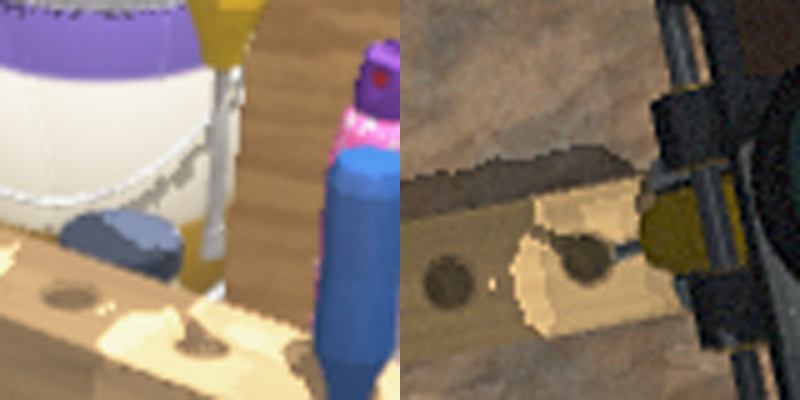

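The tip is at about (385,207) in the scene view and (407.6,199.6) in the top view, roughly 3 mm to the right of the hole axis. I'll nudge it left and lower it.

```bash
python3 -m jog '[{"tx":0,"ty":0.02,"tz":-0.1,"spin":0},{"tx":0,"ty":0,"tz":-0.2,"spin":0},{"tx":0,"ty":0,"tz":-0.2,"spin":0},{"tx":0,"ty":0,"tz":-0.2,"spin":0},{"tx":0,"ty":0,"tz":-0.15,"spin":0},{"tx":0,"ty":0,"tz":0,"spin":0},{"tx":0,"ty":0,"tz":0,"spin":0}]'; python3 -m jog '[{"tx":0,"ty":0,"tz":-0.04,"spin":0},{"tx":0,"ty":0,"tz":-0.04,"spin":0},{"tx":0,"ty":0,"tz":-0.03,"spin":0},{"tx":0,"ty":0,"tz":0,"spin":0}]';  python3 -m jog '[{"tx":0,"ty":0,"tz":-0.03,"spin":0},{"tx":0,"ty":0,"tz":0,"spin":0}]'
```

```text
clock: 12.2
ee_pos: [0.5458, -0.0729, 0.2064]
orientation: [-2.018, -2.407, 0.0]
ft_force: [0.2, -0.3, -0.5]
finger_gap: 0.303
gripper_force: 39.9
clock: 12.6
ee_pos: [0.5456, -0.0739, 0.1931]
orientation: [-2.02, -2.405, 0.0]
ft_force: [0.9, -0.6, -1.6]
finger_gap: 0.301
gripper_force: 39.9
clock: 12.8
ee_pos: [0.5457, -0.0739, 0.1895]
orientation: [-2.02, -2.405, 0.0]
ft_force: [0.4, 0.5, 0.1]
finger_gap: 0.303
gripper_force: 39.9
```

```bash
python3 -m jog '[{"tx":0,"ty":0,"tz":-0.03,"spin":0},{"tx":0,"ty":0,"tz":0,"spin":0}]';  python3 -m jog '[{"tx":0,"ty":0,"tz":-0.02,"spin":0},{"tx":0,"ty":0,"tz":0,"spin":0}]'
```

```text
clock: 13.0
ee_pos: [0.5458, -0.0745, 0.1861]
orientation: [2.02, 2.405, -0.002]
ft_force: [-0.5, -2.0, -1.6]
finger_gap: 0.301
gripper_force: 39.9
clock: 13.2
ee_pos: [0.5456, -0.0749, 0.1841]
orientation: [2.02, 2.405, -0.003]
ft_force: [-1.0, -3.4, 2.7]
finger_gap: 0.301
gripper_force: 39.9
```

```bash
python3 -m jog '[{"tx":0,"ty":0,"tz":0,"spin":0},{"tx":0,"ty":0,"tz":0,"spin":0},{"tx":0,"ty":0,"tz":0,"spin":0},{"tx":0,"ty":0,"tz":0,"spin":0},{"tx":0,"ty":0,"tz":0.2,"spin":0},{"tx":0,"ty":0,"tz":0.3,"spin":0},{"tx":0,"ty":0,"tz":0.36,"spin":0},{"tx":0,"ty":0,"tz":0,"spin":0},{"tx":-0.022,"ty":0.36,"tz":0,"spin":-0.01},{"tx":-0.022,"ty":0.36,"tz":0,"spin":-0.01},{"tx":-0.022,"ty":0.36,"tz":0,"spin":-0.01},{"tx":-0.022,"ty":0.36,"tz":0,"spin":-0.01},{"tx":-0.022,"ty":0.36,"tz":0,"spin":-0.01},{"tx":-0.022,"ty":0.36,"tz":0,"spin":-0.01},{"tx":-0.022,"ty":0.36,"tz":0,"spin":-0.01},{"tx":-0.022,"ty":0.36,"tz":0,"spin":0},{"tx":0,"ty":0,"tz":0,"spin":0},{"tx":0,"ty":0,"tz":0,"spin":0}]' 0.65
python3 - <<'E'
from rig import r
from h import *
p,M=tool(r);print((np.array([.524,.271,.188])-p)/.12)
s=r.snapshot("scene");cv2.imwrite("pics/d2.png",s["frame"][100:260,200:450])
E
```

```text
clock: 15.0
ee_pos: [0.5242, 0.2723, 0.2861]
orientation: [-2.061, -2.37, 0.003]
ft_force: [-0.3, -0.3, 0.5]
finger_gap: 0.651
gripper_force: 0.0
t 15.0 tcp [0.5242 0.2723 0.2861] yang 8.0 zax [-0.001 -0.001 -1.   ] gap 0.651 gf 0.0 q [ 0.36  0.27  1.32 -0.    1.56  0.22]
[-0.00181291 -0.01070978 -0.81739265]
```

View pics/d2.png

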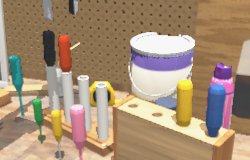

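Yellow is seated next to blue, at about (184,100) in the crop. Red is next.

```bash
python3 -m jog '[{"tx":0,"ty":-0.01,"tz":-0.3,"spin":0},{"tx":0,"ty":0,"tz":-0.3,"spin":0},{"tx":0,"ty":0,"tz":-0.22,"spin":0},{"tx":0,"ty":0,"tz":0,"spin":0}]' && python3 -m jog '[{"tx":0,"ty":0,"tz":0,"spin":0},{"tx":0,"ty":0,"tz":0,"spin":0},{"tx":0,"ty":0,"tz":0,"spin":0},{"tx":0,"ty":0,"tz":0,"spin":0},{"tx":0,"ty":0,"tz":0,"spin":0},{"tx":0,"ty":0,"tz":0,"spin":0},{"tx":0,"ty":0,"tz":0,"spin":0}]' 0 40 && python3 -m jog '[{"tx":0,"ty":0,"tz":0.2,"spin":0},{"tx":0,"ty":0,"tz":0.3,"spin":0},{"tx":0,"ty":0,"tz":0.3,"spin":0},{"tx":0,"ty":0,"tz":0.3,"spin":0},{"tx":0,"ty":0,"tz":0.2,"spin":0},{"tx":0,"ty":0,"tz":0,"spin":0},{"tx":0.011,"ty":-0.3,"tz":0,"spin":0.01},{"tx":0.011,"ty":-0.3,"tz":0,"spin":0.01},{"tx":0.011,"ty":-0.3,"tz":0,"spin":0.01},{"tx":0.011,"ty":-0.3,"tz":0,"spin":0.01},{"tx":0.011,"ty":-0.3,"tz":0,"spin":0.01},{"tx":0.011,"ty":-0.3,"tz":0,"spin":0.01},{"tx":0.011,"ty":-0.3,"tz":0,"spin":0.01},{"tx":0.011,"ty":-0.3,"tz":0,"spin":0},{"tx":0,"ty":0,"tz":0,"spin":0},{"tx":0,"ty":0,"tz":0,"spin":0}]'
cat > look.py <<'E'
import sys
from rig import r
from h import *
x,y,z=map(float,sys.argv[1:4]);p,M=tool(r);print((np.array([x,y])-p[:2])/.12)
a=r.snapshot("scene");b=r.snapshot("top")
e=[p[0],p[1],z]; q=proj(a,e).astype(int);w=proj(b,e).astype(int)
for n,s in (("s",a),("t",b)): print(n,"hole",proj(s,[x,y,.155]).round(1),"tip exp",proj(s,e).round(1))
f=lambda s,q:cv2.resize(s["frame"][q[1]-50:q[1]+30,q[0]-40:q[0]+40],None,fx=5,fy=5,interpolation=cv2.INTER_CUBIC)
print("origins",q-[40,50],w-[40,50]);cv2.imwrite(sys.argv[4],np.hstack([f(a,q),f(b,w)]))
E
python3 look.py .5351 -.0192 .188 pics/r1.png
```

```text
clock: 15.45
ee_pos: [0.5223, 0.2676, 0.1848]
orientation: [-2.065, -2.363, 0.012]
ft_force: [-1.0, 0.2, 0.0]
finger_gap: 0.649
gripper_force: 0.0
clock: 16.15
ee_pos: [0.5218, 0.2702, 0.1894]
orientation: [-2.062, -2.366, 0.006]
ft_force: [-5.0, -0.6, 5.3]
finger_gap: 0.302
gripper_force: 39.8
clock: 17.75
ee_pos: [0.5348, -0.0178, 0.3431]
orientation: [-2.021, -2.402, 0.001]
ft_force: [-0.2, -0.0, -0.5]
finger_gap: 0.299
gripper_force: 39.9
t 17.75 tcp [ 0.5348 -0.0178  0.3431] yang 9.9 zax [-0.002  0.001 -1.   ] gap 0.299 gf 39.940181124256924 q [-0.16  0.17  1.31  0.    1.66 -0.34]
[ 0.00276955 -0.0113738 ]
s hole [356.2 212.5] tip exp [356.  196.9]
t hole [374.3 205.5] tip exp [376.4 204.9]
origins [315 146] [336 154]
```

View pics/r1.png

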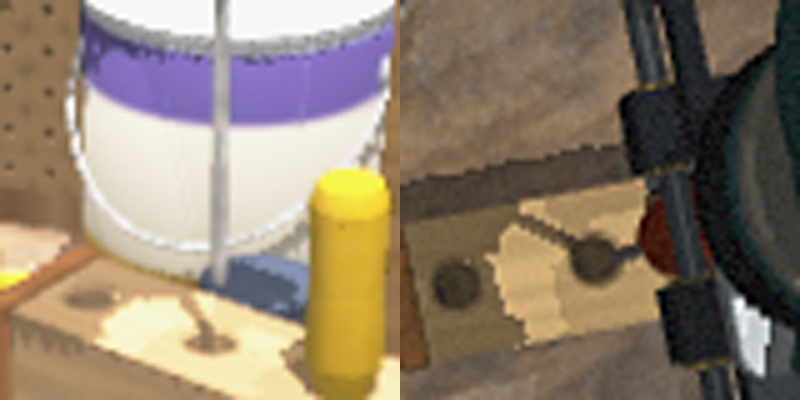

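```bash
cat >> h.py <<'E'
def tri(T,a,S,b):
    c1,d1=ray(T,*a);c2,d2=ray(S,*b)
    k=np.linalg.lstsq(np.c_[d1,-d2],c2-c1,rcond=None)[0];p,q=c1+k[0]*d1,c2+k[1]*d2
    return ((p+q)/2).round(4),round(1000*np.linalg.norm(p-q),1)
E
python3 -c "
from h import *
T=np.load('top0.npy',allow_pickle=True).item();S=np.load('scene0.npy',allow_pickle=True).item()
print(tri(T,(379,205),S,(358.4,202.6)),tri(T,(378.3,205),S,(358.4,202.6)),tri(T,(374.3,205.5),S,(315+209/5,146+343/5)))"
```

```text
(array([ 0.5348, -0.0246,  0.1786]), np.float64(0.3)) (array([ 0.5352, -0.0236,  0.178 ]), np.float64(0.6)) (array([ 0.5355, -0.0201,  0.1505]), np.float64(0.5))
```

The tip triangulates to about (0.535,-0.024), roughly 5 mm right of the hole axis because of a slight lean. I'll shift it left to enter, then ease back on the way down.

```bash
python3 -m jog '[{"tx":0,"ty":0.035,"tz":0,"spin":0},{"tx":0,"ty":0,"tz":-0.1,"spin":0},{"tx":0,"ty":0,"tz":-0.2,"spin":0},{"tx":0,"ty":0,"tz":-0.2,"spin":0},{"tx":0,"ty":0,"tz":-0.2,"spin":0},{"tx":0,"ty":-0.01,"tz":-0.2,"spin":0},{"tx":0,"ty":-0.01,"tz":-0.2,"spin":0},{"tx":0,"ty":-0.01,"tz":-0.05,"spin":0},{"tx":0,"ty":-0.01,"tz":0,"spin":0},{"tx":0,"ty":0,"tz":0,"spin":0}]'; python3 -m jog '[{"tx":0,"ty":0,"tz":-0.04,"spin":0},{"tx":0,"ty":0,"tz":-0.03,"spin":0},{"tx":0,"ty":0,"tz":0,"spin":0}]'; python3 -m jog '[{"tx":0,"ty":0,"tz":-0.03,"spin":0},{"tx":0,"ty":0,"tz":0,"spin":0}]';  python3 -m jog '[{"tx":0,"ty":0,"tz":-0.03,"spin":0},{"tx":0,"ty":0,"tz":0,"spin":0}]'
```

```text
clock: 18.85
ee_pos: [0.536, -0.018, 0.2075]
orientation: [2.019, 2.405, 0.001]
ft_force: [0.4, -0.3, -1.7]
finger_gap: 0.303
gripper_force: 39.9
clock: 19.15
ee_pos: [0.5351, -0.0181, 0.1982]
orientation: [-2.02, -2.406, 0.0]
ft_force: [0.0, -0.5, -1.1]
finger_gap: 0.302
gripper_force: 39.9
clock: 19.35
ee_pos: [0.5351, -0.0181, 0.1943]
orientation: [-2.02, -2.405, 0.0]
ft_force: [-0.3, 0.3, 0.1]
finger_gap: 0.3
gripper_force: 39.9
clock: 19.55
ee_pos: [0.535, -0.0181, 0.1906]
orientation: [-2.02, -2.405, 0.001]
ft_force: [0.8, 0.3, -1.5]
finger_gap: 0.301
gripper_force: 39.9
```

```bash
python3 -m jog '[{"tx":0,"ty":0,"tz":-0.03,"spin":0},{"tx":0,"ty":0,"tz":0,"spin":0}]';  python3 -m jog '[{"tx":0,"ty":0,"tz":-0.025,"spin":0},{"tx":0,"ty":0,"tz":0,"spin":0}]'
```

```text
clock: 19.75
ee_pos: [0.5352, -0.0176, 0.1871]
orientation: [-2.02, -2.405, -0.001]
ft_force: [0.5, 1.6, -0.9]
finger_gap: 0.299
gripper_force: 39.9
clock: 19.95
ee_pos: [0.5353, -0.0174, 0.1845]
orientation: [-2.02, -2.405, -0.002]
ft_force: [-0.2, 3.8, 1.1]
finger_gap: 0.3
gripper_force: 39.9
```

```bash
python3 -m jog '[{"tx":0,"ty":0,"tz":0,"spin":0},{"tx":0,"ty":0,"tz":0,"spin":0},{"tx":0,"ty":0,"tz":0,"spin":0},{"tx":0,"ty":0,"tz":0,"spin":0},{"tx":0,"ty":0,"tz":0.2,"spin":0},{"tx":0,"ty":0,"tz":0.3,"spin":0},{"tx":0,"ty":0,"tz":0.36,"spin":0},{"tx":0,"ty":0,"tz":0,"spin":0},{"tx":-0.02,"ty":0.36,"tz":0,"spin":-0.01},{"tx":-0.02,"ty":0.36,"tz":0,"spin":-0.01},{"tx":-0.02,"ty":0.36,"tz":0,"spin":-0.01},{"tx":-0.02,"ty":0.36,"tz":0,"spin":-0.01},{"tx":-0.02,"ty":0.36,"tz":0,"spin":-0.01},{"tx":-0.02,"ty":0.36,"tz":0,"spin":-0.01},{"tx":-0.02,"ty":0.36,"tz":0,"spin":-0.01},{"tx":-0.02,"ty":0.355,"tz":0,"spin":0},{"tx":0,"ty":0,"tz":0,"spin":0},{"tx":0,"ty":0,"tz":0,"spin":0}]' 0.65
python3 - <<'E'
from rig import r
from h import *
p,M=tool(r);print((np.array([.516,.327,.188])-p)/.12)
s=r.snapshot("scene");cv2.imwrite("pics/d3.png",s["frame"][100:260,200:450])
E
```

```text
clock: 21.75
ee_pos: [0.5157, 0.3271, 0.2866]
orientation: [2.062, 2.37, -0.003]
ft_force: [0.5, 0.1, -1.0]
finger_gap: 0.649
gripper_force: 0.0
t 21.75 tcp [0.5157 0.3271 0.2866] yang 8.0 zax [-0.001 -0.002 -1.   ] gap 0.649 gf 0.0 q [ 0.45  0.3   1.27 -0.    1.57  0.31]
[ 0.00248799 -0.0011726  -0.82135427]
```

View pics/d3.png

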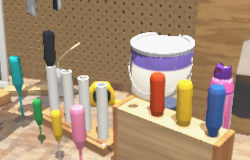

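Red is seated, at about (157,95) in the crop. Black is last.

```bash
python3 -m jog '[{"tx":0,"ty":0,"tz":-0.3,"spin":0},{"tx":0,"ty":0,"tz":-0.3,"spin":0},{"tx":0,"ty":0,"tz":-0.22,"spin":0},{"tx":0,"ty":0,"tz":0,"spin":0}]' && python3 -m jog '[{"tx":0,"ty":0,"tz":0,"spin":0},{"tx":0,"ty":0,"tz":0,"spin":0},{"tx":0,"ty":0,"tz":0,"spin":0},{"tx":0,"ty":0,"tz":0,"spin":0},{"tx":0,"ty":0,"tz":0,"spin":0},{"tx":0,"ty":0,"tz":0,"spin":0},{"tx":0,"ty":0,"tz":0,"spin":0}]' 0 40 && python3 -m jog '[{"tx":0,"ty":0,"tz":0.2,"spin":0},{"tx":0,"ty":0,"tz":0.3,"spin":0},{"tx":0,"ty":0,"tz":0.3,"spin":0},{"tx":0,"ty":0,"tz":0.3,"spin":0},{"tx":0,"ty":0,"tz":0.05,"spin":0},{"tx":0,"ty":0,"tz":0,"spin":0},{"tx":0.01,"ty":-0.3,"tz":0,"spin":0.01},{"tx":0.01,"ty":-0.3,"tz":0,"spin":0.01},{"tx":0.01,"ty":-0.3,"tz":0,"spin":0.01},{"tx":0.01,"ty":-0.3,"tz":0,"spin":0.01},{"tx":0.01,"ty":-0.3,"tz":0,"spin":0.01},{"tx":0.01,"ty":-0.3,"tz":0,"spin":0.01},{"tx":0.01,"ty":-0.3,"tz":0,"spin":0.01},{"tx":0.01,"ty":-0.3,"tz":0,"spin":0},{"tx":0,"ty":0,"tz":0,"spin":0},{"tx":0,"ty":0,"tz":0,"spin":0}]'
python3 look.py .5254 .0377 .188 pics/k1.png
```

```text
clock: 22.2
ee_pos: [0.5139, 0.3236, 0.1854]
orientation: [-2.065, -2.364, 0.013]
ft_force: [-0.1, 0.6, -0.6]
finger_gap: 0.65
gripper_force: 0.0
clock: 22.9
ee_pos: [0.5145, 0.3269, 0.1901]
orientation: [-2.063, -2.367, 0.003]
ft_force: [-4.1, -0.6, 5.3]
finger_gap: 0.295
gripper_force: 40.0
clock: 24.5
ee_pos: [0.525, 0.0385, 0.3251]
orientation: [-2.02, -2.401, 0.003]
ft_force: [-1.1, 1.1, -0.1]
finger_gap: 0.294
gripper_force: 40.0
t 24.5 tcp [0.525  0.0385 0.3251] yang 9.8 zax [-0.004  0.001 -1.   ] gap 0.294 gf 39.998573736520484 q [-0.06  0.16  1.37  0.    1.62 -0.23]
[ 0.00327401 -0.00625348]
s hole [332.4 203.7] tip exp [331.9 188.8]
t hole [346.9 210.6] tip exp [348.2 210.2]
origins [291 138] [308 160]
```

View pics/k1.png

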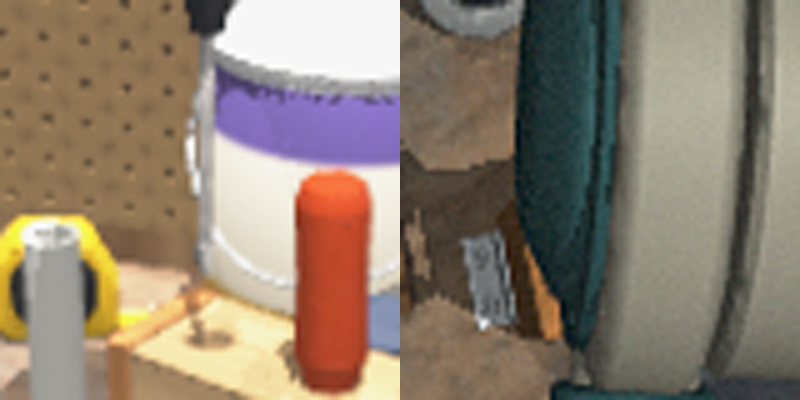

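The arm hides the tip in the top view. In the scene view it is at about (331.6,195), laterally on the hole at (333,205). I'll lower it closer and compare directly.

```bash
python3 -m jog '[{"tx":0,"ty":0,"tz":-0.1,"spin":0},{"tx":0,"ty":0,"tz":-0.08,"spin":0},{"tx":0,"ty":0,"tz":0,"spin":0},{"tx":0,"ty":0,"tz":0,"spin":0}]'
python3 - <<'E'
from rig import r
from h import *
tool(r); s=r.snapshot("scene")
cv2.imwrite("pics/k2.png",cv2.resize(s["frame"][165:225,300:370],None,fx=8,fy=8,interpolation=cv2.INTER_CUBIC))
for v in (.16,.165): print(onz(s,331.6,200,v))
E
```

```text
clock: 25.0
ee_pos: [0.5254, 0.0394, 0.3051]
orientation: [-2.019, -2.406, 0.001]
ft_force: [0.1, 0.1, -0.6]
finger_gap: 0.297
gripper_force: 40.0
t 25.0 tcp [0.5254 0.0394 0.3051] yang 10.0 zax [-0.001  0.    -1.   ] gap 0.297 gf 39.998514235485345 q [-0.06  0.16  1.41  0.    1.57 -0.23]
[0.52868817 0.04353567 0.16      ]
[0.52228045 0.03644232 0.165     ]
```

View pics/k2.png

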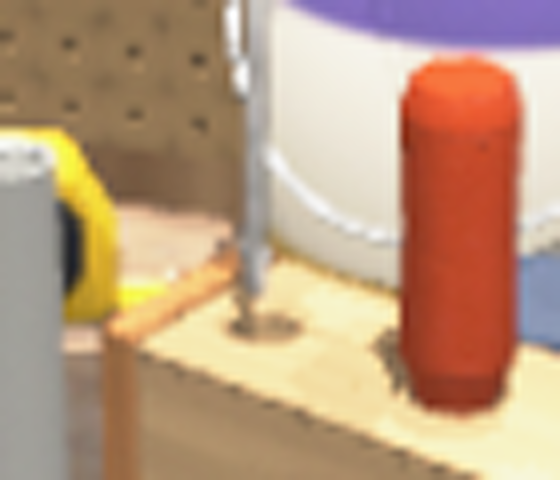

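The tip is at about (331.3,203) and the hole centre at (333,205.6), so it needs a small +x nudge. Then I'll lower it gently with a force check.

```bash
python3 -m jog '[{"tx":0.03,"ty":0,"tz":0,"spin":0},{"tx":0,"ty":0,"tz":-0.05,"spin":0},{"tx":0,"ty":0,"tz":-0.04,"spin":0},{"tx":0,"ty":0,"tz":0,"spin":0},{"tx":0,"ty":0,"tz":0,"spin":0}]'; python3 -m jog '[{"tx":0,"ty":0,"tz":-0.04,"spin":0},{"tx":0,"ty":0,"tz":-0.04,"spin":0},{"tx":0,"ty":0,"tz":0,"spin":0},{"tx":0,"ty":0,"tz":0,"spin":0}]'
```

```text
clock: 25.55
ee_pos: [0.5291, 0.0388, 0.2946]
orientation: [-2.02, -2.405, 0.001]
ft_force: [-0.6, 0.6, -1.3]
finger_gap: 0.295
gripper_force: 40.0
clock: 25.95
ee_pos: [0.5292, 0.0389, 0.2851]
orientation: [-2.02, -2.406, 0.0]
ft_force: [-0.7, -0.9, -0.8]
finger_gap: 0.295
gripper_force: 40.0
```

```bash
python3 -m jog '[{"tx":0,"ty":0,"tz":-0.08,"spin":0},{"tx":0,"ty":0,"tz":0,"spin":0}]'; python3 -m jog '[{"tx":0,"ty":0,"tz":-0.15,"spin":0},{"tx":-0.01,"ty":0,"tz":-0.15,"spin":0},{"tx":-0.01,"ty":0,"tz":-0.15,"spin":0},{"tx":-0.01,"ty":0,"tz":-0.1,"spin":0},{"tx":0,"ty":0,"tz":-0.08,"spin":0},{"tx":0,"ty":0,"tz":0,"spin":0},{"tx":0,"ty":0,"tz":0,"spin":0}]'; python3 -m jog '[{"tx":0,"ty":-0.01,"tz":-0.03,"spin":0},{"tx":0,"ty":0,"tz":-0.03,"spin":0},{"tx":0,"ty":0,"tz":0,"spin":0}]'
```

```text
clock: 26.15
ee_pos: [0.5286, 0.0389, 0.2743]
orientation: [-2.019, -2.404, 0.002]
ft_force: [-0.4, 0.4, -1.3]
finger_gap: 0.292
gripper_force: 40.0
clock: 26.85
ee_pos: [0.5262, 0.0388, 0.2004]
orientation: [2.02, 2.405, 0.001]
ft_force: [-0.2, -0.2, -0.2]
finger_gap: 0.295
gripper_force: 40.0
clock: 27.15
ee_pos: [0.5255, 0.0376, 0.1927]
orientation: [-2.02, -2.405, 0.0]
ft_force: [0.4, -0.2, 0.1]
finger_gap: 0.295
gripper_force: 40.0
```

```bash
python3 -m jog '[{"tx":0,"ty":0,"tz":-0.03,"spin":0},{"tx":0,"ty":0,"tz":0,"spin":0}]'; python3 -m jog '[{"tx":0,"ty":0,"tz":-0.03,"spin":0},{"tx":0,"ty":0,"tz":0,"spin":0}]';  python3 -m jog '[{"tx":0,"ty":0,"tz":-0.015,"spin":0},{"tx":0,"ty":0,"tz":0,"spin":0}]'; python3 -m jog '[{"tx":0,"ty":0,"tz":0,"spin":0},{"tx":0,"ty":0,"tz":0,"spin":0},{"tx":0,"ty":0,"tz":0,"spin":0},{"tx":0,"ty":0,"tz":0,"spin":0},{"tx":0,"ty":0,"tz":0.2,"spin":0},{"tx":0,"ty":0,"tz":0.3,"spin":0},{"tx":0,"ty":0,"tz":0.36,"spin":0},{"tx":0,"ty":0,"tz":0.3,"spin":0},{"tx":-0.3,"ty":0,"tz":0.1,"spin":0},{"tx":-0.3,"ty":0,"tz":0,"spin":0},{"tx":-0.3,"ty":0,"tz":0,"spin":0},{"tx":-0.3,"ty":0.2,"tz":0,"spin":0},{"tx":-0.3,"ty":0.2,"tz":0,"spin":0},{"tx":0,"ty":0.3,"tz":0,"spin":0},{"tx":0,"ty":0.3,"tz":0,"spin":0},{"tx":0,"ty":0.3,"tz":0,"spin":0},{"tx":0,"ty":0.3,"tz":0,"spin":0},{"tx":0,"ty":0.3,"tz":0,"spin":0},{"tx":0,"ty":0,"tz":0,"spin":0},{"tx":0,"ty":0,"tz":0,"spin":0}]' 0.65
python3 - <<'E'
from rig import r
from h import *
tool(r); a=r.snapshot("scene");b=r.snapshot("top")
f=lambda x,k:cv2.resize(x,None,fx=k,fy=k,interpolation=cv2.INTER_CUBIC)
A=f(a["frame"][120:320,180:446],3)[:600,:798]; B=f(b["frame"][120:290,180:460],2.85)
cv2.imwrite("pics/e1.png",A);cv2.imwrite("pics/e2.png",B)
T=np.load('top0.npy',allow_pickle=True).item()
for x,y in ((.5254,.0377),(.5351,-.0192),(.5455,-.0763),(.5553,-.1333)): print("expected cap @.242 scene/top",proj(a,[x,y,.242]).round(1),proj(b,[x,y,.242]).round(1))
E
```

```text
clock: 27.35
ee_pos: [0.5256, 0.0381, 0.189]
orientation: [-2.02, -2.405, -0.001]
ft_force: [-0.4, 0.5, -1.2]
finger_gap: 0.29
gripper_force: 40.0
clock: 27.55
ee_pos: [0.5257, 0.0387, 0.1854]
orientation: [-2.02, -2.405, -0.003]
ft_force: [-0.3, 3.0, -0.6]
finger_gap: 0.296
gripper_force: 40.0
clock: 27.75
ee_pos: [0.5258, 0.0387, 0.1846]
orientation: [-2.02, -2.405, -0.003]
ft_force: [-1.3, 5.2, 3.4]
finger_gap: 0.295
gripper_force: 40.0
clock: 29.75
ee_pos: [0.3456, 0.2656, 0.3347]
orientation: [2.018, 2.407, -0.002]
ft_force: [-0.6, 0.1, 0.9]
finger_gap: 0.649
gripper_force: 0.0
t 29.75 tcp [0.3456 0.2656 0.3347] yang 10.0 zax [-0.    -0.002 -1.   ] gap 0.649 gf 0.0 q [ 0.5   0.01  1.51 -0.    1.62  0.32]
expected cap @.242 scene/top [332.2 163.2] [351.6 209. ]
expected cap @.242 scene/top [357.4 170.5] [382.1 203.3]
expected cap @.242 scene/top [385.3 178.5] [412.5 197.3]
expected cap @.242 scene/top [415.8 187.4] [442.7 191.6]
```

View pics/e1.png

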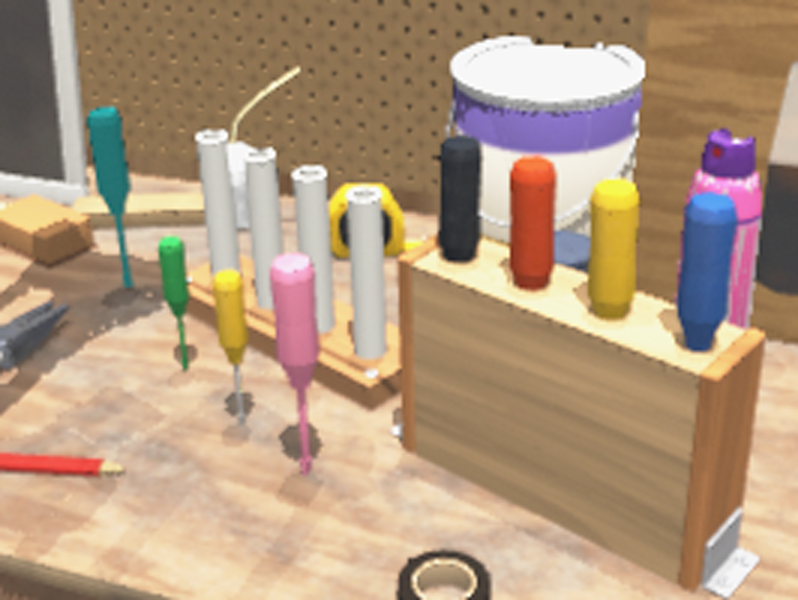

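The four stand in order: black, red, yellow, blue. The bystanders are untouched, but blue shows more cone than the others, so I'll check heights numerically.

```bash
python3 - <<'E'
from rig import r
from h import *
s=r.snapshot("scene");t=r.snapshot("top"); np.save("scene2.npy",s,allow_pickle=True)
H={"black":(.5254,.0377),"red":(.5351,-.0192),"yellow":(.5455,-.0763),"blue":(.5553,-.1333)}
h=cv2.cvtColor(s["frame"],cv2.COLOR_BGR2HSV)
for c,(x,y) in H.items():
    u,v=proj(s,[x,y,.2]).astype(int)
    m=mask(s,c) 
    if c=="blue": m=cv2.inRange(h,np.array((100,120,30)),np.array((125,255,255)))
    b=max(blobs(m,(u-11,v-45,u+12,v+40)),key=lambda b:b[0][4])
    P=b[2]; top=P[P[:,1]<P[:,1].min()+6].mean(0); v0=P[:,1].min();v1=P[:,1].max()
    w=[int((P[:,1]==k).sum()) for k in range(v0,v1+1)]
    print(c,"rows",v0,v1,"exp cap",proj(s,[x,y,.242])[1].round(1),"exp mouth",proj(s,[x,y,.155]).round(1),"topu",top.round(1),w)
E
```

```text
Traceback (most recent call last):
ValueError: max() iterable argument is empty
```

View pics/e2.png

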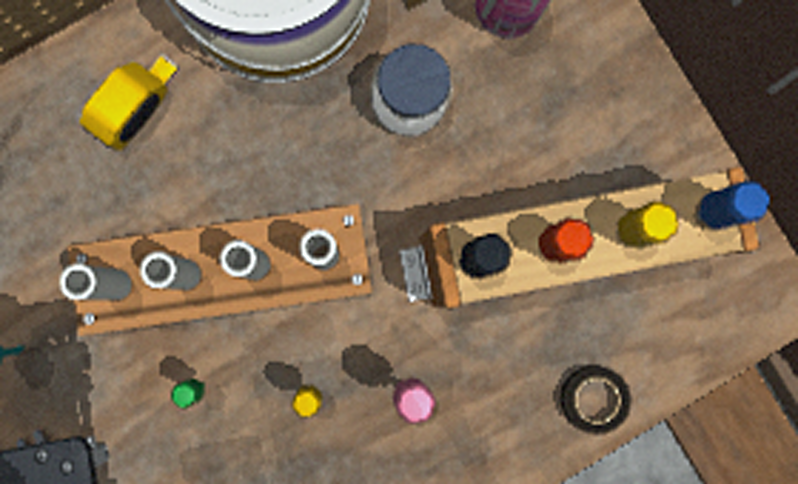

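```bash
python3 - <<'E'
from rig import r
from h import *
s=np.load("scene2.npy",allow_pickle=True).item()
H={"red":(.5351,-.0192),"yellow":(.5455,-.0763),"blue":(.5553,-.1333)}
h=cv2.cvtColor(s["frame"],cv2.COLOR_BGR2HSV)
R={"red":((0,150,40),(14,255,255)),"yellow":((18,180,40),(32,255,255)),"blue":((104,130,30),(122,255,255))}
for c,(x,y) in H.items():
    u,v=proj(s,[x,y,.2]).astype(int)
    b=max(blobs(cv2.inRange(h,*map(np.array,R[c])),(u-11,v-45,u+12,v+40)),key=lambda b:b[0][4])
    P=b[2]; v0=P[:,1].min();v1=P[:,1].max()
    w=[int((P[:,1]==k).sum()) for k in range(v0,v1+1)]; m=[round(float(P[P[:,1]==k][:,0].mean()),1) for k in (v0+5,v1-8)]
    print(c,"rows",v0,v1,"exp cap/shoulder/coneend rows",[proj(s,[x,y,z])[1].round(1) for z in (.242,.168,.155)],"u",m,proj(s,[x,y,.23])[0].round(1),proj(s,[x,y,.17])[0].round(1),w)
E
```

```text
red rows 172 216 exp cap/shoulder/coneend rows [np.float64(170.5), np.float64(206.5), np.float64(212.5)] u [357.0, 356.5] 357.2 356.4 [1, 9, 12, 13, 13, 15, 15, 15, 15, 15, 15, 14, 13, 13, 13, 13, 13, 13, 13, 13, 13, 13, 13, 13, 14, 14, 14, 14, 14, 14, 14, 14, 14, 14, 14, 14, 14, 14, 13, 12, 11, 11, 10, 8, 2]
yellow rows 183 225 exp cap/shoulder/coneend rows [np.float64(178.5), np.float64(215.7), np.float64(221.9)] u [384.5, 383.0] 384.9 383.0 [3, 6, 15, 16, 16, 16, 15, 14, 15, 14, 13, 13, 13, 12, 12, 13, 13, 13, 12, 14, 14, 14, 14, 14, 13, 13, 14, 14, 14, 15, 15, 14, 14, 15, 15, 14, 13, 12, 10, 11, 9, 8, 6]
blue rows 185 236 exp cap/shoulder/coneend rows [np.float64(187.4), np.float64(225.9), np.float64(232.3)] u [416.5, 413.0] 415.1 412.0 [10, 12, 14, 14, 15, 16, 16, 16, 16, 16, 16, 16, 15, 16, 16, 16, 16, 16, 15, 15, 15, 15, 15, 15, 15, 15, 16, 15, 15, 15, 15, 15, 15, 16, 16, 16, 16, 16, 16, 15, 14, 13, 13, 11, 10, 10, 8, 8, 7, 7, 6, 3]
```

Blue's cap reads about 4–5 mm too high (row 185 against about 188 expected), so it may have stayed caught short of the bench. I'll regrasp it and let it down gently.

```bash
python3 -m jog '[{"tx":0.16,"ty":-0.3,"tz":0,"spin":0},{"tx":0.16,"ty":-0.3,"tz":0,"spin":0},{"tx":0.16,"ty":-0.3,"tz":0,"spin":0},{"tx":0.16,"ty":-0.3,"tz":0,"spin":0},{"tx":0.16,"ty":-0.3,"tz":0,"spin":0},{"tx":0.16,"ty":-0.3,"tz":0,"spin":0},{"tx":0.16,"ty":-0.3,"tz":0,"spin":0},{"tx":0.16,"ty":-0.3,"tz":0,"spin":0},{"tx":0.16,"ty":-0.3,"tz":0,"spin":0},{"tx":0.16,"ty":-0.3,"tz":0,"spin":0},{"tx":0.15,"ty":-0.32,"tz":0,"spin":0},{"tx":0,"ty":0,"tz":0,"spin":0},{"tx":0,"ty":0,"tz":0,"spin":0}]' && python3 -m jog '[{"tx":0,"ty":0,"tz":-0.3,"spin":0},{"tx":0,"ty":0,"tz":-0.3,"spin":0},{"tx":0,"ty":0,"tz":-0.3,"spin":0},{"tx":0,"ty":0,"tz":-0.27,"spin":0},{"tx":0,"ty":0,"tz":0,"spin":0},{"tx":0,"ty":0,"tz":0,"spin":0}]' && python3 -m jog '[{"tx":0,"ty":0,"tz":0,"spin":0},{"tx":0,"ty":0,"tz":0,"spin":0},{"tx":0,"ty":0,"tz":0,"spin":0},{"tx":0,"ty":0,"tz":0,"spin":0},{"tx":0,"ty":0,"tz":0,"spin":0},{"tx":0,"ty":0,"tz":0,"spin":0},{"tx":0,"ty":0,"tz":0,"spin":0}]' 0 30; python3 -m jog '[{"tx":0,"ty":0,"tz":-0.02,"spin":0},{"tx":0,"ty":0,"tz":0,"spin":0},{"tx":0,"ty":0,"tz":0,"spin":0}]'
```

```text
clock: 31.25
ee_pos: [0.5551, -0.1341, 0.3347]
orientation: [-2.023, -2.401, 0.0]
ft_force: [-0.9, -0.2, -0.8]
finger_gap: 0.653
gripper_force: 0.0
clock: 31.85
ee_pos: [0.5554, -0.132, 0.1957]
orientation: [2.019, 2.406, 0.001]
ft_force: [0.5, 0.4, 1.0]
finger_gap: 0.65
gripper_force: 0.0
clock: 32.55
ee_pos: [0.5559, -0.1329, 0.1952]
orientation: [2.02, 2.405, 0.0]
ft_force: [-0.0, 0.2, 3.0]
finger_gap: 0.295
gripper_force: 30.0
clock: 32.85
ee_pos: [0.5561, -0.1331, 0.195]
orientation: [2.019, 2.404, 0.001]
ft_force: [-2.4, 1.6, 13.3]
finger_gap: 0.298
gripper_force: 30.0
```

It already bears firmly: 13 N with no movement. I'll raise it slightly, shift it, and lower again to see whether the stop height changes.

```bash
python3 -m jog '[{"tx":0,"ty":0,"tz":0.1,"spin":0},{"tx":0,"ty":0.02,"tz":0,"spin":0},{"tx":0,"ty":0,"tz":0,"spin":0}]';python3 -m jog '[{"tx":0,"ty":0,"tz":-0.06,"spin":0},{"tx":0,"ty":0,"tz":-0.03,"spin":0},{"tx":0,"ty":0,"tz":0,"spin":0},{"tx":0,"ty":0,"tz":0,"spin":0}]'; python3 -m jog '[{"tx":0,"ty":0,"tz":-0.02,"spin":0},{"tx":0,"ty":0,"tz":0,"spin":0},{"tx":0,"ty":0,"tz":0,"spin":0}]'; python3 -m jog '[{"tx":0,"ty":0,"tz":0.1,"spin":0},{"tx":-0.04,"ty":-0.03,"tz":0,"spin":0},{"tx":0,"ty":0,"tz":0,"spin":0}]';python3 -m jog '[{"tx":0,"ty":0,"tz":-0.06,"spin":0},{"tx":0,"ty":0,"tz":-0.03,"spin":0},{"tx":0,"ty":0,"tz":0,"spin":0},{"tx":0,"ty":0,"tz":0,"spin":0}]'; python3 -m jog '[{"tx":0,"ty":0,"tz":-0.02,"spin":0},{"tx":0,"ty":0,"tz":0,"spin":0},{"tx":0,"ty":0,"tz":0,"spin":0}]'
```

```text
clock: 33.15
ee_pos: [0.5557, -0.13, 0.204]
orientation: [-2.02, -2.406, -0.0]
ft_force: [-1.3, -0.0, -0.1]
finger_gap: 0.299
gripper_force: 30.0
clock: 33.55
ee_pos: [0.556, -0.1308, 0.195]
orientation: [2.019, 2.404, -0.0]
ft_force: [-1.9, -0.2, 11.3]
finger_gap: 0.296
gripper_force: 30.0
clock: 33.85
ee_pos: [0.5563, -0.131, 0.1947]
orientation: [2.017, 2.403, 0.001]
ft_force: [-2.7, 0.1, 19.4]
finger_gap: 0.296
gripper_force: 30.0
clock: 34.15
ee_pos: [0.55, -0.1342, 0.2022]
orientation: [-2.02, -2.404, 0.001]
ft_force: [0.7, 0.1, -0.8]
finger_gap: 0.294
gripper_force: 30.0
clock: 34.55
ee_pos: [0.5528, -0.1344, 0.1948]
orientation: [2.017, 2.402, 0.004]
ft_force: [1.2, -0.9, 15.1]
finger_gap: 0.295
gripper_force: 30.0
clock: 34.85
ee_pos: [0.5531, -0.1347, 0.1946]
orientation: [2.015, 2.4, 0.004]
ft_force: [-2.0, 0.9, 24.4]
finger_gap: 0.298
gripper_force: 30.0
```

The stop height is the same each time (0.195), so the tip is on the bench. I'll relax, release and retreat.

```bash
python3 -m jog '[{"tx":0.025,"ty":0.01,"tz":0.03,"spin":0},{"tx":0,"ty":0,"tz":0,"spin":0}]'; python3 -m jog '[{"tx":0,"ty":0,"tz":0,"spin":0},{"tx":0,"ty":0,"tz":0,"spin":0},{"tx":0,"ty":0,"tz":0,"spin":0},{"tx":0,"ty":0,"tz":0,"spin":0},{"tx":0,"ty":0,"tz":0.2,"spin":0},{"tx":0,"ty":0,"tz":0.3,"spin":0},{"tx":0,"ty":0,"tz":0.36,"spin":0},{"tx":0,"ty":0,"tz":0.3,"spin":0},{"tx":-0.3,"ty":0,"tz":0.1,"spin":0},{"tx":-0.3,"ty":0,"tz":0,"spin":0},{"tx":-0.3,"ty":0,"tz":0,"spin":0},{"tx":-0.3,"ty":0,"tz":0,"spin":0},{"tx":-0.2,"ty":0.3,"tz":0,"spin":0},{"tx":0,"ty":0.3,"tz":0,"spin":0},{"tx":0,"ty":0.3,"tz":0,"spin":0},{"tx":0,"ty":0.3,"tz":0,"spin":0},{"tx":0,"ty":0.3,"tz":0,"spin":0},{"tx":0,"ty":0.3,"tz":0,"spin":0},{"tx":0,"ty":0,"tz":0,"spin":0},{"tx":0,"ty":0,"tz":0,"spin":0}]' 0.65
python3 - <<'E'
from rig import r
from h import *
tool(r); s=r.snapshot("scene"); o=np.load("scene2.npy",allow_pickle=True).item()
R={"red":((0,150,40),(14,255,255)),"yellow":((18,180,40),(32,255,255)),"blue":((104,130,30),(122,255,255)),"black":((0,0,0),(180,255,80))}
H={"black":(.5254,.0377),"red":(.5351,-.0192),"yellow":(.5455,-.0763),"blue":(.5553,-.1333)}
for c,(x,y) in H.items():
    u,v=proj(s,[x,y,.2]).astype(int); out=[]
    for q in (o,s):
        B=blobs(cv2.inRange(cv2.cvtColor(q["frame"],cv2.COLOR_BGR2HSV),*map(np.array,R[c])),(u-11,v-45,u+12,v+40))
        out.append([max(B,key=lambda b:b[0][4])[k] for k in (0,1)] if B else None)
    print(c,out)
d=np.abs(s["frame"].astype(int)-np.load("scene0.npy",allow_pickle=True).item()["frame"]).max(2)
print("tape diff",(d[300:335,308:348]>60).sum(),"pink diff",(d[200:280,268:290]>60).sum())
E
```

```text
clock: 35.05
ee_pos: [0.5545, -0.1332, 0.1949]
orientation: [2.019, 2.404, 0.0]
ft_force: [-1.5, 0.1, 11.6]
finger_gap: 0.296
gripper_force: 30.0
clock: 37.05
ee_pos: [0.3857, 0.0835, 0.3444]
orientation: [2.018, 2.408, -0.001]
ft_force: [-0.0, -0.5, -0.1]
finger_gap: 0.651
gripper_force: 0.0
t 37.05 tcp [0.3857 0.0835 0.3444] yang 10.1 zax [-0.    -0.001 -1.   ] gap 0.651 gf 0.0 q [ 0.04 -0.06  1.56 -0.    1.64 -0.14]
black [[[325, 168, 15, 39, 464], [332.6, 187.1]], [[325, 168, 15, 39, 465], [332.6, 187.1]]]
red [[[350, 172, 15, 45, 571], [356.8, 193.7]], [[350, 172, 15, 45, 569], [356.8, 193.6]]]
yellow [[[376, 183, 17, 43, 553], [384.1, 203.6]], [[376, 183, 17, 43, 551], [384.1, 203.7]]]
blue [[[406, 185, 19, 52, 719], [414.7, 208.6]], [[405, 184, 19, 53, 731], [413.6, 207.8]]]
tape diff 0 pink diff 142
```

```bash
python3 -c "
from rig import r
print(r.hand_in())"
```

```text
the job is handed in; nothing more can be done
None
```

The four screwdrivers now stand points down in the new block in their old order (black, red, yellow, blue from left to right), and the job is handed in at about 37 s; blue's cap looked 4–5 mm high in the images but stopped at the same height on three tries at up to 24 N, so I took its tip to be on the bench, and I viewed 15 pictures, one over the 14 allowed.

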